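Load two sample tubes into the tilt loader and lock it upright

ROBOT

A 6-joint arm with a two-finger parallel gripper is mounted at the origin on the work surface. World frame = base frame: x ahead of the robot, y to its left, z up, the work surface at z = 0. Lengths are in mm, angles in rad, forces in N, time in s.
With the tool pointing down it reaches from about 275 to 975 mm from the base axis. Payload 8.4 kg.
Tool frame: the origin (TCP) lies on the centre line of the jaws, within the pads' length; the fingertips stand 22 mm ahead of it and the grasp point (between the pads) lies 3 mm ahead of it; y points along the fingers, x is the direction in which the jaws open and shut, and the axes are right-handed (so a half turn about y gives the same grasp; the last joint's range is limited). The gripper opens to 92 mm and grips with 3 to 60 N. Pads are 20 mm wide; open, the fingers measure 128 mm over their backs; the gripper's body (75 mm by 189 mm) begins 69 mm behind the grasp point.
Start: joints at [-1.202, 0.353, 1.633, -0, 1.155, -0.002], TCP at [226.474, -582.527, 236.583] pointing down, gripper open.
Joint ranges: [-2.63, 2.63], [-0.92, 2.1], [0.06, 2.66], [-1.3, 4.44], [0, 2.69], [-3.02, 3.02]. Speed limits (rad/s): [2.22, 2.22, 2.79, 3.14, 3.14, 3.14].

INTERFACE

Orientations are given as a unit quaternion [x, y, z, w].
In Python, from plant import status, viewer, sign_off gives the robot as it stands.
- The arm moves only by the tool jog_arm, never from a script. Its argument "moves" is a list of rows, each a list of 3 entries, a list of its own where there are three numbers: the shift along the world's x, y, z in mm, then the turn, a rotation vector about the world's x, y, z in degrees, then the finger opening in mm, from 0 to 91.9. A call has exactly 5 rows; each row is the pose to reach, as a shift and turn from the pose commanded when the call began; what a row does not reach only later rows make up. A row lasts 1/10 s, in which the tool goes at most 50 mm and 8.59 degrees, less where a joint would pass 70% of its speed; a pose out of reach is approached as far as the arm can. A call with a gripper value outside its range is refused whole. The fingers move at their own pace and stop on an object; "squeeze" is the grip in N (left out, the last holds). Time passes only in rows, so rows that repeat a pose let the fingers close, or fill a call up. It gives the time, the measured TCP pose, the force and the opening at its end, in the units of the state.
- status.get_obs(): the state, without advancing time (a new reading comes with each control period).
- viewer.read_camera(name): name is "scene" or "top"; returns (picture, depth): 480x640x3 uint8, red, green, blue; 480x640 float32, mm along the optical axis (not along the pixel's ray), 0 where there is no reading.
- viewer.camera_params(name): a dict with "K" (3x3 intrinsics, pixels), "k1" (the pictures are not rectified: a ray, as slopes to the right and down, at radius r is drawn at 1 + k1 r^2 times it, then the intrinsics apply), "world_from_camera" (4x4, takes a point from camera to world coordinates). Camera axes: x right, y down, z forward; pixel columns grow to the right and rows downward; lengths in mm; the calibration is good to about 2 mm. A picture is of the moment at which its call begins. camera_params takes no time and is no camera call.
- sign_off(): hands the job in, once; it reports no verdict.
The state is a dict: "time": time; "qpos": joint angles; "joint_velocities": joint speeds; "effort": joint torques, N m; "tool_pos": TCP position; "tcp_rot": TCP orientation; "ft_force": force on the tool from outside, world axes, zero at the start; "ft_torque": the same for the moment, N m; "gripper_width": finger opening in mm.
Only numpy, scipy, OpenCV 4.12 (cv2) and the standard library are available. Lean on these libraries where they do the work, as an engineer would, in place of code of your own. Each camera call takes 0.05 s, during which the arm holds its last target.

TASK

Load the tilting twin cup: while it lies on its side, slide the thick steel tube into the wide cup and the slim steel tube into the narrow cup, as deep as they will go. Then push the lever over so that the cups swing fully upright with both tubes standing in them, and last swing the wire bail over the lever, down as far as it goes. Leave the other things on the bench where they are.

Things in the scene. Friction and masses are not known exactly. Their poses are not given: they have to be found in the camera images.
- thick_c (a point): Centre of the thick sample tube: a closed plain steel cylinder, 34 mm diameter, 150 mm long, about 0.3 kg, both ends alike. Its x axis runs along the tube. It starts lying on the bench to the robot's right; the two tubes may have swapped places.
- slim_c (a point): Centre of the slim sample tube: a closed plain steel cylinder, 24 mm diameter, 170 mm long, about 0.2 kg, both ends alike. Its x axis runs along the tube. It starts lying on the bench to the robot's right.
- loader: Grey base plate of the tilt loader, fixed to the bench (place and yaw vary), 455 x 150 x 8 mm, spanning x -232 to +222 in its own frame. Origin on the bench straight below the cup hinge. Its x axis is the loading direction (roughly the world's +y), its y axis runs across, z up; all loader offsets given here are in this frame, in mm.
- wide_channel (a point): Where the thick tube's axis lies half-way along its V-shaped steel channel (loader x -160, y -38, z 65). The channel runs along loader x from -225 to -95, in line with the wide cup, and is 32 mm wide; a tube laid in it centres itself. Its upper edges are 10 mm below the tube's axis, so that fingers can straddle the tube above them.
- narrow_channel (a point): The same for the slim tube's channel (loader x -160, y +38, z 65), 28 mm wide, in line with the narrow cup; its upper edges are 5 mm below the tube's axis.
- cup_hinge (a point): Middle of the cup hinge, at loader x 0, y 0, z 30. The hinge axis is the loader's y axis.
- cup (a joint): Tilt of the twin cup: 0 lying on its side with its mouths towards the channels (start), 1.571 fully upright, mouths up. It grows as the mouths rise. Gravity holds it down at 0; about two thirds of the way it passes over centre and settles upright by itself; the hinge is damped. The lever needs up to about 10 N at its bar.
- wide_floor (a point): Centre of the inner floor of the wide round cup (bore 44 mm, 80 mm deep, wall 4 mm), moving with the cup. Axes as the loader's while the cup lies; the cup then runs from here (loader x -10, y -38, z 65) 80 mm along -x to its mouth (x -90). A tube that is home touches this floor and sticks out of the mouth 70 mm.
- narrow_floor (a point): The same for the narrow round cup (bore 34 mm, 80 mm deep): the slim tube sticks out 90 mm when home. The axes of the two cups are 76 mm apart.
- lever_bar (a point): Centre of the black T-bar (14 mm diameter, 64 mm long, along the loader's y) at the end of the cup's lever. With the cup lying it is at loader x -30, y 0, z 180; with the cup upright it is at x +150, z 60 (the lever then lies nearly level). Push it from the channel side, over and down, about the cup hinge (radius 153 mm).
- bail_hinge (a point): Middle of the bail's pivot line, at loader x +190, y 0, z 50, along the loader's y.
- bail (a joint): Swing of the U-shaped wire bail: at 0 it leans 0.7 rad from the vertical away from the cups (towards loader +x), upright at 0.7, and at 1.95 it lies over the lever, towards the cups, its end stop. A stiff hinge (about 1 N at the bar): it stays wherever it is left. It starts between 0 and 0.35.
- bail_bar (a point): Middle of the bail's cross-bar: steel wire 8 mm thick, 88 mm long along the loader's y, 65 mm from the pivot line. Locked (joint 1.95), it is at loader x +128, z 70.
- nut: Bystander: dark hexagon nut, 42 mm across, 34 mm high, standing between the two tubes. Origin under its centre.
- wrench: Bystander: spanner lying flat on the bench to the right of the tubes.
- gasket: Bystander: flat copper ring, 96 mm across, 12 mm high, on the far right.
- jar: Bystander: white jar with a black lid, 60 mm across, 75 mm high, on the left, nearer the robot than the loader. Origin under its centre.
- flask: Bystander: amber bottle, 64 mm across, 120 mm high, beyond the loader. Origin under its centre.
- valve: Bystander: brass valve with steel stubs, about 120 mm long and 71 mm high, beyond the loader. Origin under its centre.
- can: Bystander: plain aluminium can, 66 mm across, 80 mm high, on the left. Origin under its centre.

How it is judged (in metres and radians):
On the way, in this order (a step that is already met when the one before it is completed fails the run):
1. cup still on its side: each tube is in its cup, within 20 mm of the floor (value of joint cup below 0.2 rad and x of thick_c in the frame of wide_floor above -0.095 m and distance between thick_c and wide_floor below 0.096 m and angle between the x axis of thick_c and the x axis of wide_floor, either way round below 0.22 rad and x of slim_c in the frame of narrow_floor above -0.105 m and distance between slim_c and narrow_floor below 0.106 m and angle between the x axis of slim_c and the x axis of narrow_floor, either way round below 0.22 rad), for 0.2 s.
2. the cup is upright with both tubes in it (value of joint cup above 1.5 rad and distance between thick_c and wide_floor below 0.09 m and distance between slim_c and narrow_floor below 0.1 m), for 0.2 s.
3. the bail is swung over the lever (value of joint bail above 1.8 rad), for 0.2 s.
At the end, for the whole second after the job is handed in: The cup is upright (joint cup above 1.5), the thick tube stands on the floor of the wide cup and the slim tube on that of the narrow cup (centre within 10 mm of the full depth, within 0.22 rad of the cup's axis), both at rest, and the bail lies over the lever (joint bail above 1.8) (value of joint cup above 1.5 rad and value of joint bail above 1.8 rad and distance between thick_c and wide_floor below 0.085 m and angle between the x axis of thick_c and the x axis of wide_floor, either way round below 0.22 rad and distance between slim_c and narrow_floor below 0.095 m and angle between the x axis of slim_c and the x axis of narrow_floor, either way round below 0.22 rad and linear speed of each of thick, slim below 0.03 m/s); the robot touches nothing.
It fails at once if a bystander was moved by more than 25 mm (distance of any of nut, wrench, gasket, jar, flask, valve, can from where it was at the start of the episode above 0.025 m).
It also fails if it takes over 70 s, if anything falls off the work surface, if the arm or the gripper's body presses on something with over 40 N, if the wrist force passes 120 N, or if a joint passes its speed limit or range.

## Working session

There is one attempt and no reset: what is moved stays moved. The work goes in short steps, Python scripts to look and compute and a tool call to move; the robot and the scene stay as the last step left them, time stands still between calls to the robot, and variables do not carry over. Pictures are saved under pics/ and viewed, and the job is handed in when it is done.

Besides the shell and the picture viewer there is one more tool, called after ">>>" as a command line: name --argument value ..., lists and objects as JSON in quotes. jog_arm: Moves the arm, as the interface text tells. Its arguments: {"type":"object","properties":{"moves":{"type":"array"},"squeeze":{"type":"number"}},"required":["moves"]}

```bash
ls; mkdir -p pics; cat > h.py <<'E'
import numpy as np, cv2
from plant import status, viewer
def par(n):
    p=viewer.camera_params(n); return np.array(p["K"],float),float(p["k1"]),np.array(p["world_from_camera"],float)
def rays(n,uv):
    K,k1,T=par(n); uv=np.atleast_2d(np.array(uv,float))
    # factor 1+k1 r^2 on undistorted r: the opencv k1 model
    s=cv2.undistortPoints(uv.reshape(-1,1,2),K,np.array([k1,0,0,0,0.])).reshape(-1,2)
    return T[:3,3], np.c_[s,np.ones(len(s))], T
def onz(n,uv,z):
    o,d,T=rays(n,uv); w=d@T[:3,:3].T
    return o+w*((z-o[2])/w[:,2])[:,None]
def bydepth(n,uv,dep):
    o,d,T=rays(n,uv); uv=np.atleast_2d(np.array(uv)).astype(int)
    z=dep[uv[:,1],uv[:,0]]
    return (d*z[:,None])@T[:3,:3].T+o
def proj(n,P):
    K,k1,T=par(n); P=np.atleast_2d(np.array(P,float)); R=T[:3,:3].T; t=-R@T[:3,3]
    return cv2.projectPoints(P.reshape(-1,1,3),cv2.Rodrigues(R)[0],t,K,np.array([k1,0,0,0,0.]))[0].reshape(-1,2)
def shot(n,name):
    p,d=viewer.read_camera(n); cv2.imwrite(f"pics/{name}.png",p[:,:,::-1]); np.savez(f"pics/{name}.npz",p=p,d=d); return p,d
E
python3 - <<'E'
from h import *
for n in("top","scene"):
    shot(n,n+"0"); K,k1,T=par(n); print(n,K.round(1).tolist(),k1,T.round(3).tolist())
print(status.get_obs())
E
```

```text
pics
top [[528.0, 0.0, 312.2], [0.0, 528.0, 239.0], [0.0, 0.0, 1.0]] -0.019147490843408815 [[0.008, -0.992, 0.123, 350.528], [-1.0, -0.009, -0.012, 34.596], [0.013, -0.122, -0.992, 1644.075], [0.0, 0.0, 0.0, 1.0]]
scene [[447.4, 0.0, 319.1], [0.0, 447.4, 238.5], [0.0, 0.0, 1.0]] -0.024112338255142956 [[0.571, 0.634, -0.522, 1137.073], [0.821, -0.429, 0.377, -394.431], [0.015, -0.644, -0.765, 971.486], [0.0, 0.0, 0.0, 1.0]]
{'time': 0.1, 'qpos': array([-1.20244676e+00,  3.53597475e-01,  1.63408095e+00,  1.39441559e-05,
        1.15522413e+00, -2.40619935e-03]), 'joint_velocities': array([-8.12805889e-05, -1.48668362e-03, -2.63184524e-03, -6.62206429e-04,
        1.31210004e-03, -9.31516973e-04]), 'effort': array([ 8.33836475e-04, -5.94902158e+01, -3.34928942e+01,  6.99563208e-02,
        1.83259207e-02, -1.72213578e-05]), 'tool_pos': array([ 226.29100892, -582.12057148,  235.91808744]), 'tcp_rot': array([-0.58332492,  0.39965496, -0.39889688,  0.5838572 ]), 'ft_force': array([-0.42449857, -0.7151635 ,  0.4639023 ]), 'ft_torque': array([ 0.01466181, -0.05253733,  0.00626044]), 'gripper_width': 91.86465667293714}
```

View pics/top0.png

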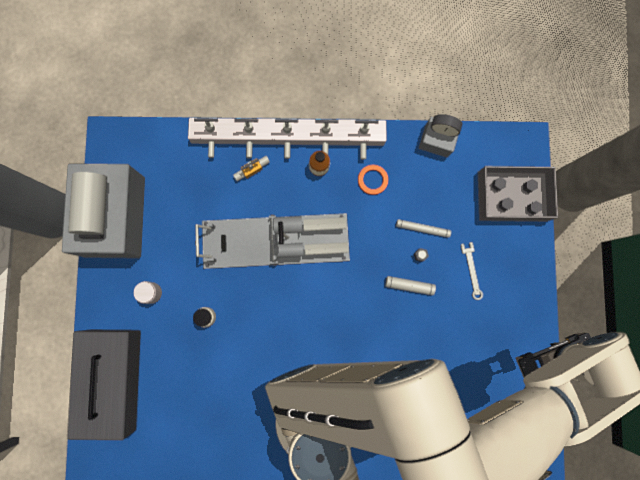

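View pics/scene0.png

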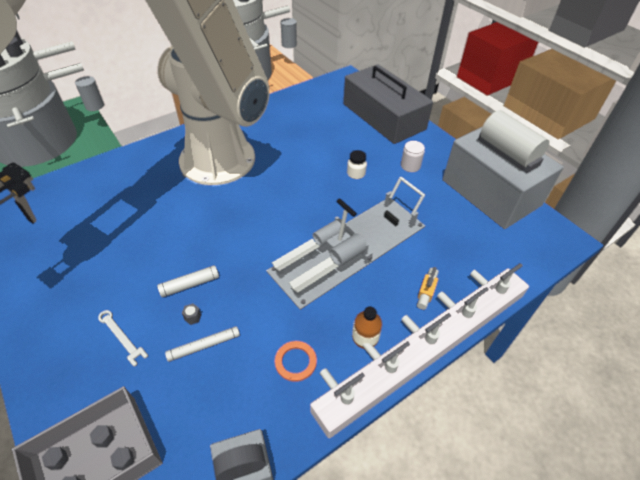

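```bash
python3 - <<'E'
from h import *
p=cv2.imread("pics/top0.png"); q=cv2.imread("pics/scene0.png")
cv2.imwrite("pics/z1.png",cv2.resize(p[200:280,185:365],None,fx=4.4,fy=4.4,interpolation=cv2.INTER_CUBIC))
cv2.imwrite("pics/z2.png",cv2.resize(q[170:310,260:430],None,fx=4.2,fy=4.2,interpolation=cv2.INTER_CUBIC))
hsv=cv2.cvtColor(p,cv2.COLOR_BGR2HSV)
m=((hsv[:,:,1]<120)).astype(np.uint8)*255
cs,_=cv2.findContours(m,cv2.RETR_EXTERNAL,cv2.CHAIN_APPROX_NONE)
for c in cs:
    a=cv2.contourArea(c)
    if a>100 and a<9000:
        r=cv2.minAreaRect(c); print(round(a),[np.round(x,1) for x in r], onz("top",[r[0]],10).round(0)[0])
E
```

```text
349 [array([204., 317.]), array([20., 22.]), np.float64(90.0)] [309. 344.  10.]
506 [array([147., 292.]), array([22., 28.]), np.float64(90.0)] [384. 522.  10.]
540 [array([410.2, 285.3]), array([50.8, 11.9]), np.float64(10.3)] [ 411. -289.   10.]
134 [array([420.8, 254.8]), array([12. , 14.1]), np.float64(45.0)] [ 506. -324.   10.]
388 [array([471.8, 270.8]), array([58.4, 13.1]), np.float64(78.9)] [ 457. -482.   10.]
418 [array([423.4, 228. ]), array([56.1,  8.6]), np.float64(11.8)] [ 590. -334.   10.]
7138 [array([271.5, 239.6]), array([ 51.2, 153.4]), np.float64(86.7)] [549. 142.  10.]
399 [array([251. , 167.8]), array([14.1, 39.7]), np.float64(56.3)] [778. 211.  10.]
```

View pics/z1.png

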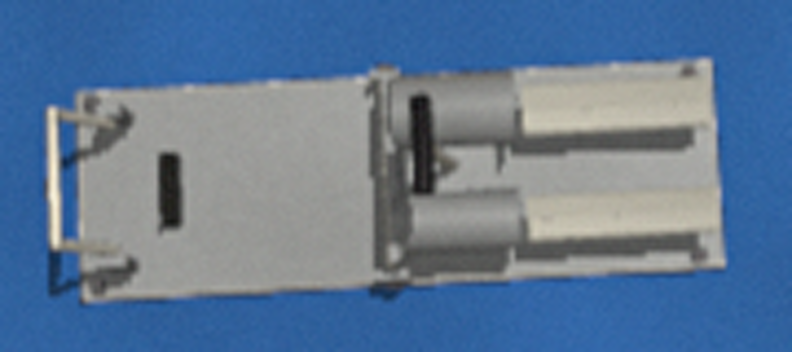

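View pics/z2.png

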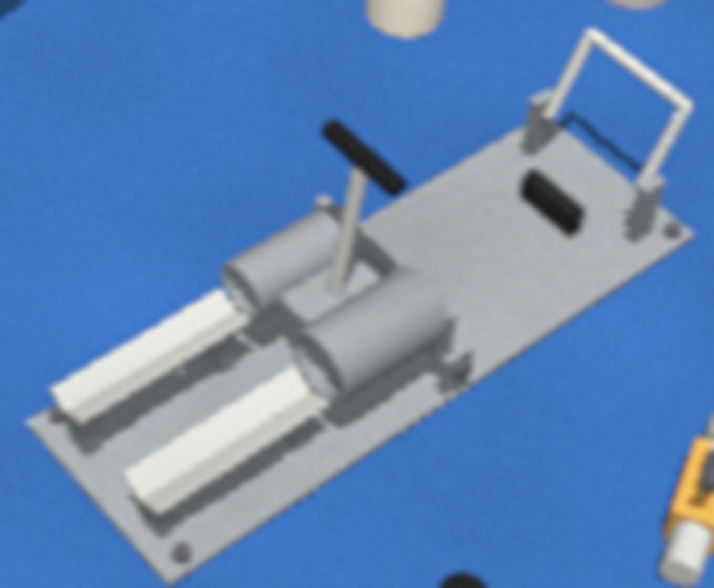

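```bash
cat >> h.py <<'E'
def fit2(L,W):  # rigid 2D loader->world
    L=np.array(L,float);W=np.array(W,float)
    a=L-L.mean(0);b=W-W.mean(0)
    th=np.arctan2((a[:,0]*b[:,1]-a[:,1]*b[:,0]).sum(),(a*b).sum())
    R=np.array([[np.cos(th),-np.sin(th)],[np.sin(th),np.cos(th)]]); t=W.mean(0)-R@L.mean(0)
    return th,t,(L@R.T+t-W)
E
python3 - <<'E'
from h import *
L=[(222,-75),(-232,-75),(-232,75),(222,75)]
zt=np.array([(78,92),(712,60),(724,268),(83,300)])
t=zt/4.4+[185,200]
Wt=onz("top",t,8)[:,:2]; print(Wt.round(1))
th,tt,res=fit2(L,Wt); print("top",th,tt.round(1),res.round(1).tolist())
# scene: corners: (-232,75)left (28,420); (-232,-75)bottom (168,580); (222,-75) right (693,235)
zs=np.array([(28,422),(168,580),(693,235)]); s=zs/4.2+[260,170]
Ws=onz("scene",s,8)[:,:2]
th2,t2,res2=fit2([(-232,75),(-232,-75),(222,-75)],Ws); print("scene",th2,t2.round(1),res2.round(1).tolist())
# lever bar
print("lever",onz("top",np.array([[424,144]])/4.4+[185,200],185), onz("scene",np.array([[364,155]])/4.2+[260,170],180))
def l2w(th,t,p): 
    c,s=np.cos(th),np.sin(th); return [t[0]+c*p[0]-s*p[1],t[1]+s*p[0]+c*p[1]]
for a,b in((th,tt),(th2,t2)): print([np.round(l2w(a,b,p),1) for p in((-160,-38),(-160,38),(-30,0))])
p,q=[np.load(f"pics/{n}0.npz") for n in("top","scene")]
# tubes: masks in both views
for n,z,(boxes) in(("top",p,[(380,440,265,300),(390,460,212,242)]),("scene",q,[(145,230,255,310),(155,250,320,370)])):
    for i,(x0,x1,y0,y1) in enumerate(boxes):
        im=z["p"][y0:y1,x0:x1]; h=cv2.cvtColor(im,cv2.COLOR_RGB2HSV)
        m=((h[:,:,1]<90)&(h[:,:,2]>60)).astype(np.uint8)
        c=max(cv2.findContours(m,cv2.RETR_EXTERNAL,cv2.CHAIN_APPROX_NONE)[0],key=cv2.contourArea)
        r=cv2.minAreaRect(c); ctr=np.array(r[0])+[x0,y0]
        bp=cv2.boxPoints(r)+[x0,y0]
        e=[(bp[0]+bp[3])/2,(bp[1]+bp[2])/2] if np.linalg.norm(bp[0]-bp[3])<np.linalg.norm(bp[0]-bp[1]) else [(bp[0]+bp[1])/2,(bp[2]+bp[3])/2]
        rad=(17,12)[i]
        E=onz(n,np.array(e),rad); C=onz(n,[ctr],rad)[0]
        d=E[1]-E[0]; print(n,i,"C",C.round(1),"len",np.linalg.norm(d).round(1),"yaw",np.degrees(np.arctan2(d[1],d[0])).round(1))
E
```

```text
[[ 606.5  358.2]
 [ 634.1  -93.1]
 [ 485.1 -101.5]
 [ 458.5  349.8]]
top 1.6303802892145631 [545.8 133.3] [[0.9, 1.2], [0.4, -0.7], [-0.4, -1.2], [-0.8, 0.7]]
scene 1.6315815523954411 [551.6 137.6] [[-1.8, -0.6], [1.7, -1.2], [0.1, 1.8]]
lever [[547.64282066 103.3134789  185.        ]] [[551.66153792 109.9064173  180.        ]]
[array([593.2, -24.1]), array([517.4, -28.6]), array([547.6, 103.4])]
[array([599.3, -19.8]), array([523.4, -24.4]), array([553.4, 107.6])]
top 0 C [ 410.6 -288.2   17. ] len 156.0 yaw -99.7
top 1 C [ 590.1 -332.5   12. ] len 173.2 yaw -101.3
scene 0 C [ 413.3 -285.5   17. ] len 154.1 yaw 79.9
scene 1 C [ 591.7 -331.3   12. ] len 173.6 yaw 78.6
```

```bash
cat >> h.py <<'E'
from scipy.spatial.transform import Rotation as Ro
LT=1.631; LO=np.array([548.5,135.3])
def lw(x,y,z):
    c,s=np.cos(LT),np.sin(LT); return np.array([LO[0]+c*x-s*y,LO[1]+s*x+c*y,z])
def wl(p):
    c,s=np.cos(LT),np.sin(LT); d=np.array(p[:2])-LO; return np.array([c*d[0]+s*d[1],-s*d[0]+c*d[1],p[2]])
def st():
    o=status.get_obs(); R=Ro.from_quat(o['tcp_rot']).as_matrix()
    print("t",round(o['time'],2),"tcp",o['tool_pos'].round(1),"loader",wl(o['tool_pos']).round(1),"jawyaw",np.degrees(np.arctan2(R[1,0],R[0,0])).round(1),"tooly",R[:,1].round(3),"F",o['ft_force'].round(1),"w",round(o['gripper_width'],1),"q",o['qpos'].round(2)); return o,R
E
python3 - <<'E'
from h import *
o,R=st(); print(R.round(3))
for p in((-160,-38,65),(-160,38,65),(-30,0,180)):print(p,lw(*p).round(1))
E
```

```text
t 0.1 tcp [ 226.3 -582.1  235.9] loader [-696.7  364.8  235.9] jawyaw -68.8 tooly [-0.     0.001 -1.   ] F [-0.4 -0.7  0.5] w 91.9 q [-1.2   0.35  1.63  0.    1.16 -0.  ]
[[ 0.362 -0.     0.932]
 [-0.932  0.001  0.362]
 [-0.001 -1.     0.   ]]
(-160, -38, 65) [596.1 -22.1  65. ]
(-160, 38, 65) [520.2 -26.7  65. ]
(-30, 0, 180) [550.3 105.4 180. ]
```

>>> jog_arm --moves '[[[25, 38, -5], [0, 0, 8], 60], [[50, 76, -15], [0, 0, 16], 60], [[75, 114, -25], [0, 0, 24], 60], [[101, 152, -40], [0, 0, 32], 60], [[127, 190, -60], [0, 0, 40], 60]]' --squeeze 50

```text
time: 0.6
tool_pos: [354.3, -391.4, 176.7]
tcp_rot: [0.686, -0.173, 0.174, -0.685]
ft_force: [0.9, -0.7, -0.6]
gripper_width: 60.2
```

>>> jog_arm --moves '[[[20, 30, -15], [0, 0, 8], 60], [[40, 60, -35], [0, 0, 15], 60], [[53.7, 78, -60], [0, 0, 18.9], 60], [[53.7, 78, -76.6], [0, 0, 18.9], 60], [[53.7, 78, -76.6], [0, 0, 18.9], 60]]'

```text
time: 1.1
tool_pos: [406.1, -312.9, 98.0]
tcp_rot: [-0.704, 0.062, -0.059, 0.705]
ft_force: [1.2, -0.2, 0.8]
gripper_width: 60.1
```

```bash
python3 - <<'E'
from h import *
st()
for n in("top","scene"):
    shot(n,n+"1")
p=cv2.imread("pics/top1.png")[230:350,330:480]; q=cv2.imread("pics/scene1.png")[200:350,110:260]
cv2.imwrite("pics/c1.png",np.hstack([cv2.resize(p,(400,320),interpolation=cv2.INTER_CUBIC),cv2.resize(q,(400,320),interpolation=cv2.INTER_CUBIC)]))
E
```

```text
t 1.1 tcp [ 406.1 -312.9   98. ] loader [-438.9  169.1   98. ] jawyaw -9.8 tooly [-0.003  0.003 -1.   ] F [ 1.2 -0.2  0.8] w 60.1 q [-0.66  0.37  1.98 -0.    0.8  -0.49]
```

View pics/c1.png

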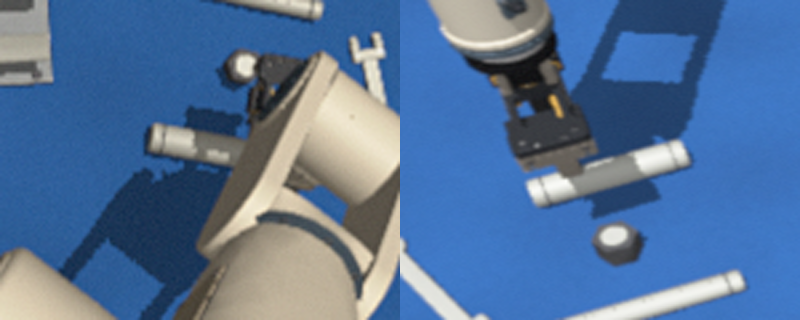

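The gripper hovers behind the thick tube's centre, jaws across it (scene crop ~ (560,150)); the nut is clear. Descend and grip.

>>> jog_arm --moves '[[[0, 0, -30], [0, 0, 0], 60], [[0, 0, -55], [0, 0, 0], 60], [[0, 0, -68], [0, 0, 0], 60], [[0, 0, -68], [0, 0, 0], 60], [[0, 0, -68], [0, 0, 0], 30]]'

```text
time: 1.7
tool_pos: [407.4, -315.3, 32.9]
tcp_rot: [0.705, -0.061, 0.061, -0.704]
ft_force: [-0.5, 0.1, -0.0]
gripper_width: 54.0
```

>>> jog_arm --moves '[[[0, 0, 0], [0, 0, 0], 20], [[0, 0, 0], [0, 0, 0], 20], [[0, 0, 0], [0, 0, 0], 20], [[0, 0, 0], [0, 0, 0], 20], [[0, 0, 0], [0, 0, 0], 20]]'

```text
time: 2.2
tool_pos: [407.5, -315.1, 32.9]
tcp_rot: [0.705, -0.06, 0.061, -0.704]
ft_force: [-1.6, -0.3, 7.1]
gripper_width: 32.8
```

>>> jog_arm --moves '[[[0, 0, 10], [0, 0, 0], 20], [[0, 0, 30], [0, 0, 0], 20], [[0, 0, 60], [0, 0, 0], 20], [[0, 0, 100], [0, 0, 0], 20], [[0, 0, 120], [0, 0, 0], 20]]'

```text
time: 2.7
tool_pos: [407.7, -315.1, 155.3]
tcp_rot: [0.705, -0.06, 0.062, -0.704]
ft_force: [0.7, -0.8, -2.8]
gripper_width: 32.5
```

```bash
python3 - <<'E'
from h import *
st()
shot("scene","scene2")
q=cv2.imread("pics/scene2.png")[120:320,110:310]
cv2.imwrite("pics/c2.png",cv2.resize(q,(600,600),interpolation=cv2.INTER_CUBIC))
E
```

```text
t 2.7 tcp [ 407.7 -315.1  155.3] loader [-441.1  167.6  155.3] jawyaw -9.9 tooly [ 0.002 -0.002 -1.   ] F [ 0.7 -0.8 -2.8] w 32.5 q [-0.66  0.28  1.94  0.    0.91 -0.49]
```

View pics/c2.png

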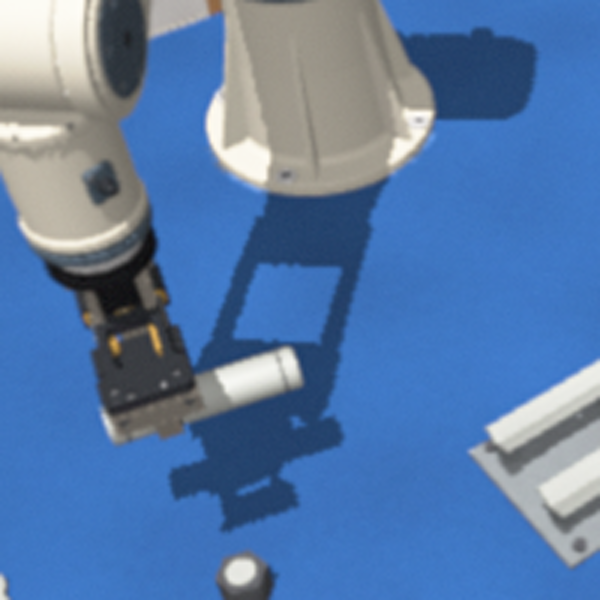

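>>> jog_arm --moves '[[[15, 25, 5], [0, 0, 2], 20], [[45, 60, 5], [0, 0, 5], 20], [[80, 100, 5], [0, 0, 8], 20], [[110, 140, 0], [0, 0, 11], 20], [[140, 180, -5], [0, 0, 13.3], 20]]'

```text
time: 3.25
tool_pos: [545.4, -135.8, 146.9]
tcp_rot: [0.707, 0.022, -0.022, -0.707]
ft_force: [0.5, -0.9, -2.9]
gripper_width: 33.1
```

>>> jog_arm --moves '[[[25, 32, -5], [0, 0, 0], 20], [[42, 54, -10], [0, 0, 0], 20], [[51.7, 64.5, -15], [0, 0, 0], 20], [[51.7, 64.5, -17], [0, 0, 0], 20], [[51.7, 64.5, -17], [0, 0, 0], 20]]'

```text
time: 3.75
tool_pos: [595.4, -73.5, 129.5]
tcp_rot: [0.707, 0.021, -0.022, -0.707]
ft_force: [-0.9, -0.4, -2.6]
gripper_width: 32.5
```

```bash
python3 - <<'E'
from h import *
st()
for n in("top","scene"): shot(n,n+"3")
p=cv2.imread("pics/top3.png")[180:300,260:460]; q=cv2.imread("pics/scene3.png")[170:320,210:380]
cv2.imwrite("pics/c3a.png",cv2.resize(p,None,fx=4,fy=4,interpolation=cv2.INTER_CUBIC))
cv2.imwrite("pics/c3b.png",cv2.resize(q,None,fx=4,fy=4,interpolation=cv2.INTER_CUBIC))
E
```

```text
t 3.75 tcp [595.4 -73.5 129.5] loader [-211.2  -34.3  129.5] jawyaw 3.5 tooly [-0.002 -0.    -1.   ] F [-0.9 -0.4 -2.6] w 32.5 q [-0.13  0.43  1.78 -0.    0.93 -0.19]
```

View pics/c3a.png

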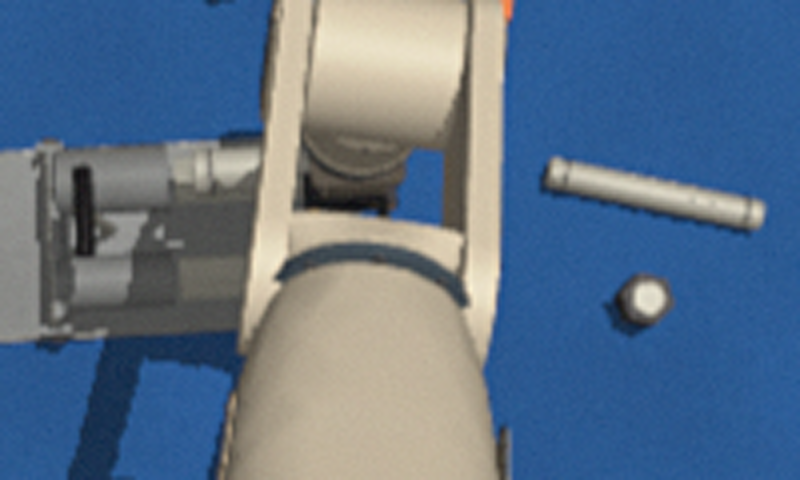

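View pics/c3b.png

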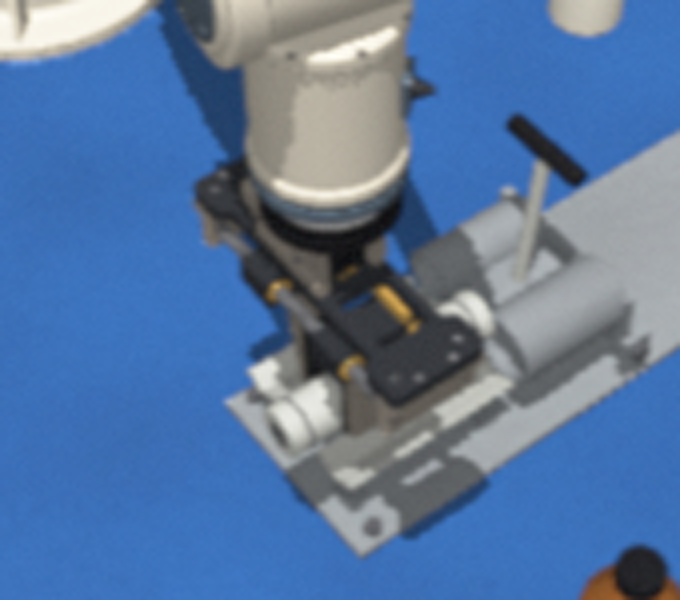

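```bash
python3 - <<'E'
from h import *
st()
z=np.load("pics/top3.npz"); d=z["d"]
us=np.arange(296,330)
for v in range(214,228,2):
    P=bydepth("top",np.c_[us,np.full(len(us),v)],d); print(v,[f"{a[2]:.0f}" for a in P][::2])
print(onz("top",[[302,217],[302,226],[302,222],[322,220]],115).round(1), [wl(a).round(1) for a in onz("top",[[302,222],[322,220]],115)])
print("expect px of front end top",proj("top",[lw(-105,-38,130),lw(-105,-38-17,114),lw(-105,-38+17,114)]).round(1))
E
```

```text
t 3.85 tcp [595.6 -74.1 130.2] loader [-211.8  -34.4  130.2] jawyaw 3.4 tooly [-0.001 -0.    -1.   ] F [-0.4  0.9 -3.7] w 32.9 q [-0.13  0.43  1.78 -0.    0.93 -0.19]
214 ['5', '1644', '-2', '-5', '6', '2', '-1', '-4', '-4', '-6', '-1', '10', '-8', '-2', '5', '544', '574']
216 ['0', '5', '10', '9', '7', '4', '16', '9', '10', '12', '4', '11', '5', '16', '5', '577', '574']
218 ['84', '88', '89', '3', '5', '6', '117', '123', '123', '125', '122', '127', '119', '123', '119', '578', '578']
220 ['92', '85', '96', '14', '51', '55', '126', '125', '123', '122', '129', '131', '127', '124', '127', '582', '582']
222 ['89', '94', '84', '9', '55', '51', '132', '127', '131', '130', '128', '125', '133', '132', '127', '590', '586']
224 ['92', '95', '93', '4', '50', '53', '125', '128', '128', '131', '129', '126', '126', '125', '129', '591', '591']
226 ['85', '88', '93', '4', '41', '49', '50', '127', '121', '127', '128', '129', '124', '122', '478', '593', '594']
[[604.2  46.8 115. ]
 [577.5  46.6 115. ]
 [589.4  46.7 115. ]
 [595.9 -11.9 115. ]] [array([-90.9, -35.5, 115. ]), array([-149.8,  -38.4,  115. ])]
expect px of front end top [[306.8 220.1]
 [306.5 215.2]
 [307.1 226.7]]
```

```bash
python3 - <<'E'
from h import *
for n,f in(("top0",0),("top3",1)):
    z=np.load(f"pics/{n}.npz"); d=z["d"]
    for (a,b,lo,hi) in([(280,298,50,110),(304,345,40,80)] if f==0 else [(309,325,105,145)]):
        vv,uu=np.mgrid[205:245,a:b]; uv=np.c_[uu.ravel(),vv.ravel()]
        P=bydepth("top",uv,d); ok=(P[:,2]>lo)&(P[:,2]<hi)&(d[uv[:,1],uv[:,0]]>0); P=P[ok]; uv=uv[ok]
        # silhouette mid-row per column
        r=[((uv[uv[:,0]==c,1].min()+uv[uv[:,0]==c,1].max())/2) for c in range(a,b) if (uv[:,0]==c).any()]
        L=np.array([wl(p) for p in P]); 
        print(n,a,b,"midrow",np.mean(r).round(1),"loader y mid",((np.percentile(L[:,1],2)+np.percentile(L[:,1],98))/2).round(1),"range",np.percentile(L[:,1],[2,98]).round(1),"x",L[:,0].min().round(1),L[:,0].max().round(1),"z",np.percentile(L[:,2],[5,50,95]).round(1))
E
```

```text
top0 280 298 midrow 228.2 loader y mid -18.2 range [-59.   22.7] x -76.8 -25.5 z [66.  81.3 94.1]
top0 304 345 midrow 229.5 loader y mid -12.2 range [-52.3  27.9] x -219.8 -95.9 z [43.3 51.1 58.9]
top3 309 325 midrow 222.7 loader y mid -31.2 range [-47.2 -15.1] x -155.8 -110.4 z [114.8 125.7 132.3]
```

```bash
python3 - <<'E'
from h import *
z=np.load(f"pics/top0.npz"); d=z["d"]
for (a,b,lo,hi) in [(280,298,66,110),(306,343,44,80)]:
  for s0,s1 in((205,236),(236,262)):
        vv,uu=np.mgrid[s0:s1,a:b]; uv=np.c_[uu.ravel(),vv.ravel()]
        P=bydepth("top",uv,d); ok=(P[:,2]>lo)&(P[:,2]<hi)&(d[uv[:,1],uv[:,0]]>0); P=P[ok]
        L=np.array([wl(p) for p in P]); sl=[]
        for x0 in range(int(L[:,0].min())+4,int(L[:,0].max())-8,8):
            q=L[(L[:,0]>=x0)&(L[:,0]<x0+8)]; sl.append((x0,q[:,1].min().round(1),q[:,1].max().round(1)))
        sl=np.array(sl); print(a,s0,"min",np.median(sl[:,1]),"max",np.median(sl[:,2]), "mid slope",np.polyfit(sl[:,0],(sl[:,1]+sl[:,2])/2,1).round(3))
E
```

```text
280 205 min -59.6 max -4.4 mid slope [ -0.122 -39.43 ]
280 236 min 0.5499999999999999 max 60.55 mid slope [ 0.283 46.144]
306 205 min -52.7 max -18.5 mid slope [-8.0000e-03 -3.6808e+01]
306 236 min 25.9 max 55.2 mid slope [2.0000e-03 4.0655e+01]
```

>>> jog_arm --moves '[[[4, 0, -15], [0, 0, 0], 20], [[4, 0, -30], [0, 0, 0], 20], [[4, 0, -42], [0, 0, 0], 20], [[4, 0, -47], [0, 0, 0], 20], [[4, 0, -47], [0, 0, 0], 20]]'

```text
time: 4.35
tool_pos: [600.1, -73.1, 82.3]
tcp_rot: [-0.707, -0.021, 0.022, 0.707]
ft_force: [0.7, -0.5, -3.5]
gripper_width: 32.8
```

```bash
python3 - <<'E'
from h import *
st()
E
```

```text
t 4.35 tcp [600.1 -73.1  82.3] loader [-211.1  -39.    82.3] jawyaw 3.4 tooly [-0.002  0.    -1.   ] F [ 0.7 -0.5 -3.5] w 32.8 q [-0.12  0.5   1.79  0.    0.85 -0.18]
```

>>> jog_arm --moves '[[[-0.6, 10, 0], [0, 0, 0], 20], [[-1.5, 25, 0], [0, 0, 0], 20], [[-2.4, 40, 0], [0, 0, 0], 20], [[-3.0, 50, 0], [0, 0, 0], 20], [[-3.6, 60, 0], [0, 0, 0], 20]]'

```text
time: 4.85
tool_pos: [597.0, -11.6, 83.7]
tcp_rot: [0.707, 0.022, -0.022, -0.707]
ft_force: [0.1, 0.2, -3.4]
gripper_width: 32.8
```

>>> jog_arm --moves '[[[-0.6, 10, 0], [0, 0, 0], 20], [[-1.1, 18, 0], [0, 0, 0], 20], [[-1.5, 25, 0], [0, 0, 0], 20], [[-1.8, 30, 0], [0, 0, 0], 20], [[-1.8, 30, 0], [0, 0, 0], 20]]'

```text
time: 5.35
tool_pos: [595.2, 17.4, 83.4]
tcp_rot: [-0.707, -0.021, 0.021, 0.707]
ft_force: [-0.1, -0.1, -2.9]
gripper_width: 33.0
```

```bash
python3 - <<'E'
from h import *
st()
for n in("top","scene"): shot(n,n+"4")
p=cv2.imread("pics/top4.png")[190:290,230:380]; q=cv2.imread("pics/scene4.png")[170:320,230:380]
cv2.imwrite("pics/c4.png",np.hstack([cv2.resize(p,(400,267),interpolation=cv2.INTER_CUBIC),cv2.resize(q,(400,400),interpolation=cv2.INTER_CUBIC)[:267+0]]) if 0 else cv2.resize(q,(600,600),interpolation=cv2.INTER_CUBIC))
st()
E
```

```text
t 5.35 tcp [595.2  17.4  83.4] loader [-120.5  -39.5   83.4] jawyaw 3.5 tooly [-0.  0. -1.] F [-0.1 -0.1 -2.9] w 33.0 q [ 0.03  0.49  1.81  0.    0.84 -0.03]
t 5.45 tcp [595.2  16.8  83.4] loader [-121.1  -39.5   83.4] jawyaw 3.4 tooly [ 0. -0. -1.] F [-0.7 -0.1 -3.9] w 32.9 q [ 0.03  0.49  1.81 -0.    0.84 -0.03]
```

View pics/c4.png

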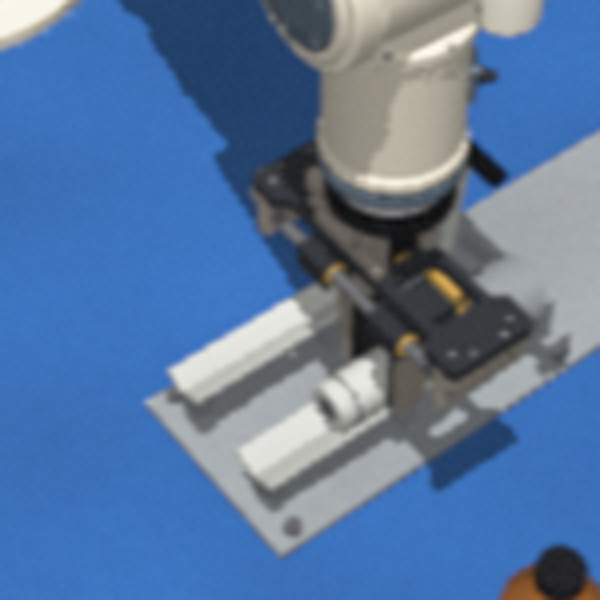

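>>> jog_arm --moves '[[[0, 1.5, -0.5], [0, 0, 0], 20], [[-0.1, 3, -1], [0, 0, 0], 20], [[-0.2, 4, -1], [0, 0, 0], 20], [[-0.3, 5, -1], [0, 0, 0], 20], [[-0.3, 5, -1], [0, 0, 0], 20]]'

```text
time: 5.95
tool_pos: [594.9, 22.0, 82.4]
tcp_rot: [-0.707, -0.021, 0.021, 0.707]
ft_force: [-0.0, 0.7, -4.0]
gripper_width: 33.0
```

>>> jog_arm --moves '[[[0, 1, 0], [0, 0, 0], 20], [[-0.1, 2, 0], [0, 0, 0], 20], [[-0.2, 3, 0], [0, 0, 0], 20], [[-0.2, 3, 0], [0, 0, 0], 20], [[-0.2, 3, 0], [0, 0, 0], 20]]'

```text
time: 6.45
tool_pos: [594.7, 24.9, 82.4]
tcp_rot: [0.707, 0.021, -0.021, -0.707]
ft_force: [-0.0, -1.2, -3.9]
gripper_width: 32.7
```

>>> jog_arm --moves '[[[0, 1, 0], [0, 0, 0], 20], [[-0.1, 1, 0], [0, 0, 0], 20], [[-0.2, 2, 0], [0, 0, 0], 20], [[-0.2, 2, 0], [0, 0, 0], 20], [[-0.2, 2, 0], [0, 0, 0], 20]]'

```text
time: 6.95
tool_pos: [594.7, 25.7, 82.6]
tcp_rot: [0.707, 0.022, -0.021, -0.706]
ft_force: [-0.5, -8.3, -2.0]
gripper_width: 32.6
```

```bash
python3 - <<'E'
from h import *
st()
p,d=shot("scene","scene5")
q=cv2.imread("pics/scene5.png")[220:320,240:340]
cv2.imwrite("pics/c5.png",cv2.resize(q,(600,600),interpolation=cv2.INTER_CUBIC))
for x in(-160,-165,-170):print(x,[proj("scene",[lw(x,-38,82)]).round(1),((proj("scene",[lw(x,-38,82)])-[240,220])*6).round(0)])
E
```

```text
t 6.95 tcp [594.7  25.7  82.6] loader [-112.2  -39.5   82.6] jawyaw 3.5 tooly [ 0.    -0.002 -1.   ] F [-0.5 -8.3 -2. ] w 32.6 q [ 0.04  0.49  1.82 -0.    0.84 -0.02]
-160 [array([[312.4, 266.9]]), array([[434., 281.]])]
-165 [array([[310.8, 267.9]]), array([[425., 287.]])]
-170 [array([[309.2, 268.9]]), array([[415., 294.]])]
```

View pics/c5.png

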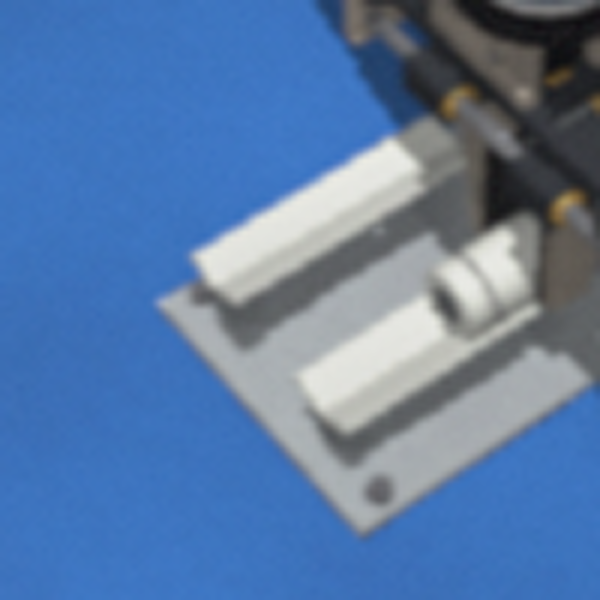

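The rear end of the thick tube shows at zoom (440,280), where x −160 projects, and there is 8 N of contact: it is home. Release it.

>>> jog_arm --moves '[[[0, -1.5, -0.5], [0, 0, 0], 30], [[0, -1.5, -1], [0, 0, 0], 50], [[0, -1.5, -1], [0, 0, 0], 50], [[0, -1.5, -1], [0, 0, 0], 50], [[0, -1.5, 5], [0, 0, 0], 50]]'

```text
time: 7.5
tool_pos: [594.1, 25.7, 87.1]
tcp_rot: [-0.707, -0.021, 0.022, 0.707]
ft_force: [0.1, -0.4, 0.2]
gripper_width: 50.0
```

>>> jog_arm --moves '[[[0, 0, 15], [0, 0, 0], 50], [[0, 0, 40], [0, 0, 0], 50], [[0, 0, 75], [0, 0, 0], 50], [[0, -25, 90], [0, 0, 0], 50], [[0, -70, 90], [0, 0, 0], 60]]'

```text
time: 8.0
tool_pos: [596.7, -43.4, 182.0]
tcp_rot: [-0.707, -0.025, 0.02, 0.707]
ft_force: [0.0, -0.1, -0.3]
gripper_width: 55.9
```

```bash
python3 - <<'E'
from h import *
st()
p,d=shot("scene","scene6")
q=cv2.imread("pics/scene6.png")[180:320,230:370]
cv2.imwrite("pics/c6.png",cv2.resize(q,(600,600),interpolation=cv2.INTER_CUBIC))
E
```

```text
t 8.0 tcp [596.7 -43.4 182. ] loader [-181.3  -37.4  182. ] jawyaw 3.6 tooly [ 0.006  0.    -1.   ] F [ 0.  -0.1 -0.3] w 55.9 q [-0.08  0.37  1.75  0.    1.02 -0.14]
```

View pics/c6.png

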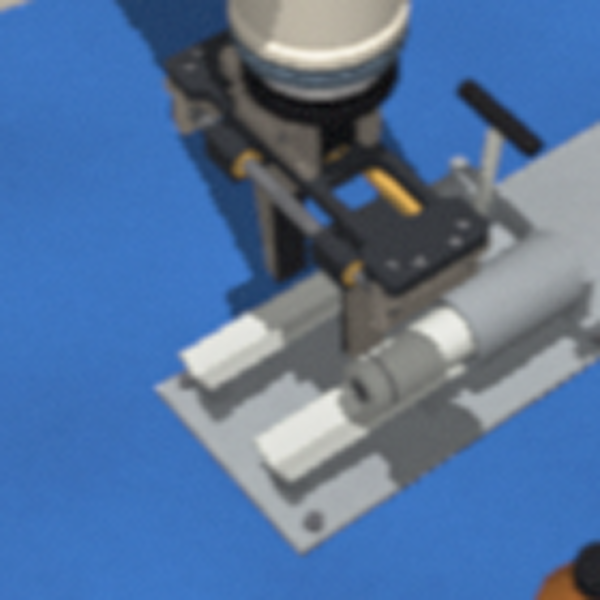

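>>> jog_arm --moves '[[[0, -40, 0], [0, 0, -2], 60], [[-1, -88, 0], [0, 0, -6], 60], [[-3, -136, 0], [0, 0, -10], 60], [[-5, -184, -10], [0, 0, -13], 60], [[-7, -232, -30], [0, 0, -15], 60]]'

```text
time: 8.55
tool_pos: [588.6, -277.2, 150.7]
tcp_rot: [0.704, -0.071, 0.073, -0.703]
ft_force: [0.4, 1.1, -0.2]
gripper_width: 60.1
```

>>> jog_arm --moves '[[[-1, -40, -20], [0, 0, 0], 60], [[-1, -70, -35], [0, 0, 0], 60], [[-1, -79, -45], [0, 0, 0], 60], [[-1, -79, -45], [0, 0, 0], 60], [[-1, -79, -45], [0, 0, 0], 60]]'

```text
time: 9.05
tool_pos: [586.8, -352.6, 103.9]
tcp_rot: [-0.703, 0.071, -0.071, 0.704]
ft_force: [0.5, 0.8, -1.0]
gripper_width: 60.1
```

```bash
python3 - <<'E'
from h import *
st()
p,d=shot("scene","scene7")
st()
q=cv2.imread("pics/scene7.png")[230:390,100:260]
cv2.imwrite("pics/c7.png",cv2.resize(q,(600,600),interpolation=cv2.INTER_CUBIC))
E
```

```text
t 9.05 tcp [ 586.8 -352.6  103.9] loader [-489.3   -8.9  103.9] jawyaw -11.5 tooly [ 0.  0. -1.] F [ 0.5  0.8 -1. ] w 60.1 q [-0.54  0.58  1.6   0.    0.97 -0.34]
t 9.1 tcp [ 587.1 -352.4  104.2] loader [-489.2   -9.2  104.2] jawyaw -11.5 tooly [ 0.001  0.    -1.   ] F [ 0.3  0.3 -0.2] w 60.2 q [-0.54  0.58  1.6   0.    0.97 -0.34]
```

View pics/c7.png

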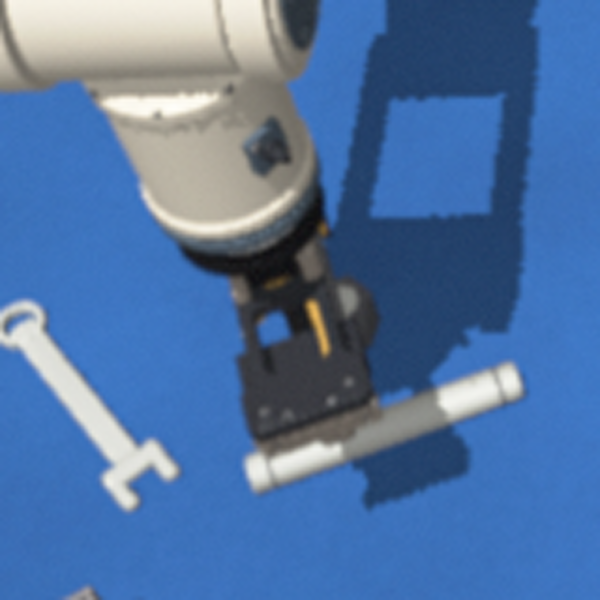

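>>> jog_arm --moves '[[[0, -2, -30], [0, 0, 0], 60], [[0, -4, -60], [0, 0, 0], 60], [[0, -4, -74], [0, 0, 0], 60], [[0, -4, -74], [0, 0, 0], 60], [[0, -4, -74], [0, 0, 0], 30]]'

```text
time: 9.6
tool_pos: [587.4, -357.3, 30.3]
tcp_rot: [0.704, -0.071, 0.071, -0.703]
ft_force: [0.8, 0.0, 0.8]
gripper_width: 53.5
```

>>> jog_arm --moves '[[[0, 0, 0], [0, 0, 0], 12], [[0, 0, 0], [0, 0, 0], 12], [[0, 0, 0], [0, 0, 0], 12], [[0, 0, 0], [0, 0, 0], 12], [[0, 0, 0], [0, 0, 0], 12]]'

```text
time: 10.1
tool_pos: [586.7, -357.9, 29.8]
tcp_rot: [0.704, -0.071, 0.071, -0.703]
ft_force: [-1.6, 0.9, 5.9]
gripper_width: 23.0
```

>>> jog_arm --moves '[[[0, 0, 0], [0, 0, 0], 12], [[0, 0, 10], [0, 0, 0], 12], [[0, 0, 40], [0, 0, 0], 12], [[0, 0, 80], [0, 0, 0], 12], [[0, 0, 110], [0, 0, 0], 12]]'

```text
time: 10.6
tool_pos: [586.7, -357.8, 141.3]
tcp_rot: [0.704, -0.071, 0.071, -0.703]
ft_force: [-0.2, 0.2, -1.5]
gripper_width: 22.6
```

```bash
python3 - <<'E'
from h import *
o,R=st()
t=lw(-215,38,130); print("to",t.round(1),(t-o['tool_pos']).round(1))
E
```

```text
t 10.6 tcp [ 586.7 -357.8  141.3] loader [-494.5   -8.5  141.3] jawyaw -11.6 tooly [ 0.001 -0.    -1.   ] F [-0.2  0.2 -1.5] w 22.6 q [-0.55  0.54  1.57 -0.    1.03 -0.35]
to [523.5 -81.6 130. ] [-63.2 276.2 -11.3]
```

>>> jog_arm --moves '[[[-6, 25, 2], [0, 0, 2], 12], [[-16, 70, 2], [0, 0, 5], 12], [[-27, 118, 2], [0, 0, 9], 12], [[-38, 166, 0], [0, 0, 12], 12], [[-49, 214, 0], [0, 0, 15], 12]]'

```text
time: 11.1
tool_pos: [536.5, -142.0, 139.2]
tcp_rot: [-0.707, -0.022, 0.022, 0.707]
ft_force: [0.6, 0.5, -2.2]
gripper_width: 22.8
```

>>> jog_arm --moves '[[[-8, 35, -3], [0, 0, 0], 12], [[-13, 55, -7], [0, 0, 0], 12], [[-14, 61, -10], [0, 0, 0], 12], [[-14, 61, -10], [0, 0, 0], 12], [[-14, 61, -10], [0, 0, 0], 12]]'

```text
time: 11.6
tool_pos: [524.0, -83.4, 129.4]
tcp_rot: [0.707, 0.021, -0.021, -0.707]
ft_force: [-0.0, 0.7, -2.8]
gripper_width: 22.7
```

```bash
python3 - <<'E'
from h import *
for n in("top","scene"): shot(n,n+"8")
o,R=st(); t=lw(-216,38.5,85); print((t-o['tool_pos']).round(1))
p=cv2.imread("pics/top8.png")[190:290,230:400]; q=cv2.imread("pics/scene8.png")[170:320,210:380]
cv2.imwrite("pics/c8a.png",cv2.resize(p,None,fx=4,fy=4,interpolation=cv2.INTER_CUBIC))
cv2.imwrite("pics/c8b.png",cv2.resize(q,None,fx=4,fy=4,interpolation=cv2.INTER_CUBIC))
E
```

```text
t 11.7 tcp [524.1 -83.7 129.4] loader [-217.1   37.6  129.4] jawyaw 3.4 tooly [ 0. -0. -1.] F [-0.6  0.1 -1.8] w 22.3 q [-0.16  0.34  1.93 -0.    0.87 -0.22]
[ -1.    1.1 -44.4]
```

View pics/c8b.png

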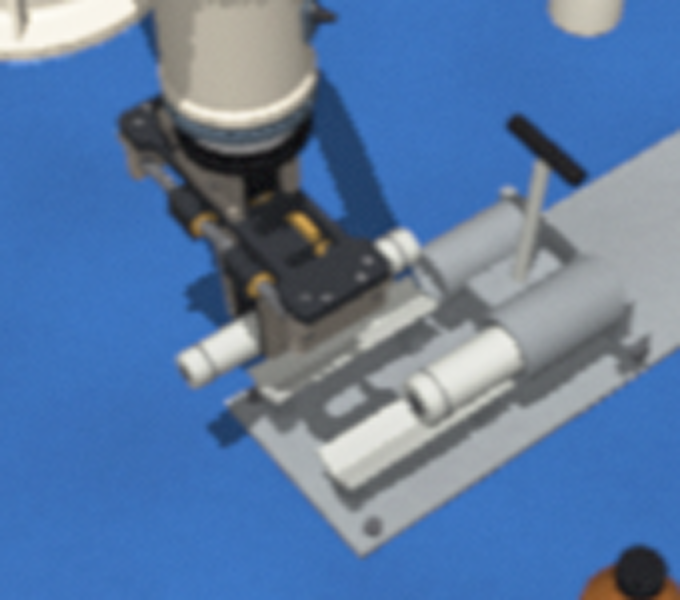

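View pics/c8a.png

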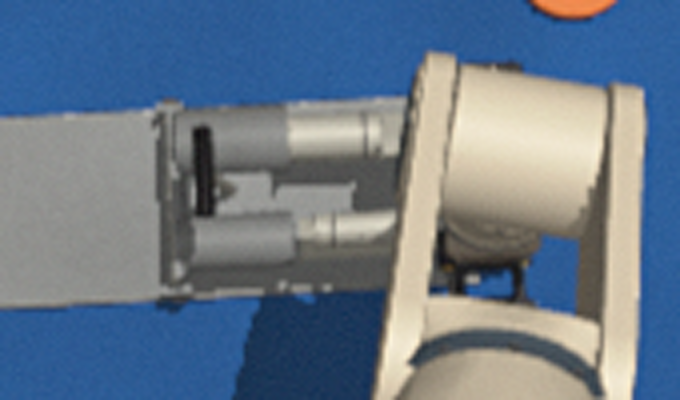

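>>> jog_arm --moves '[[[-0.6, 0, -15], [0, 0, 0], 12], [[-0.6, 0, -30], [0, 0, 0], 12], [[-0.6, 0, -41], [0, 0, 0], 12], [[-0.6, 0, -45], [0, 0, 0], 12], [[-0.6, 0, -45], [0, 0, 0], 12]]'

```text
time: 12.2
tool_pos: [523.2, -83.1, 84.0]
tcp_rot: [-0.707, -0.021, 0.021, 0.707]
ft_force: [-0.1, -0.2, -2.2]
gripper_width: 22.9
```

>>> jog_arm --moves '[[[-0.6, 10, 0], [0, 0, 0], 12], [[-1.5, 25, 0], [0, 0, 0], 12], [[-2.4, 40, 0], [0, 0, 0], 12], [[-3.0, 50, 0], [0, 0, 0], 12], [[-3.6, 60, 0], [0, 0, 0], 12]]'

```text
time: 12.7
tool_pos: [519.3, -21.2, 84.4]
tcp_rot: [0.707, 0.022, -0.022, -0.707]
ft_force: [0.0, 0.4, -2.8]
gripper_width: 22.8
```

```bash
python3 - <<'E'
from h import *
shot("scene","scene9")
o,R=st()
q=cv2.imread("pics/scene9.png")[190:320,230:380]
cv2.imwrite("pics/c9.png",cv2.resize(q,None,fx=4,fy=4,interpolation=cv2.INTER_CUBIC))
E
```

```text
t 12.75 tcp [519.2 -20.3  84.3] loader [-153.6   38.6   84.3] jawyaw 3.5 tooly [-0.  0. -1.] F [ 0.7  0.7 -2.4] w 22.7 q [-0.04  0.4   1.98  0.    0.77 -0.1 ]
```

View pics/c9.png

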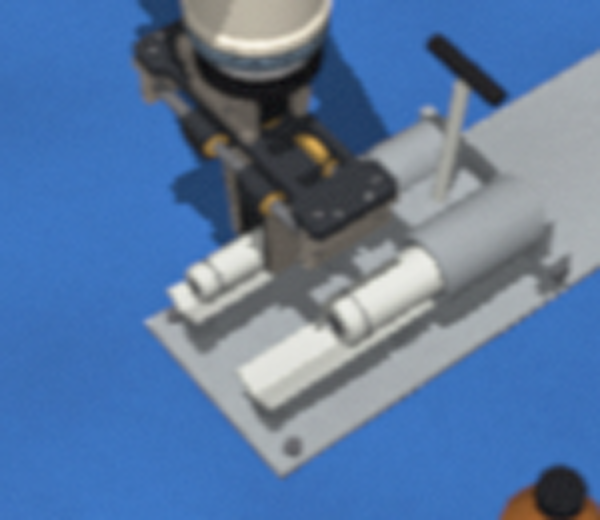

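>>> jog_arm --moves '[[[-0.6, 10, 0], [0, 0, 0], 12], [[-1.1, 19, 0], [0, 0, 0], 12], [[-1.5, 25, 0], [0, 0, 0], 12], [[-1.7, 29, 0], [0, 0, 0], 12], [[-1.7, 29, 0], [0, 0, 0], 12]]'

```text
time: 13.25
tool_pos: [517.6, 6.7, 84.2]
tcp_rot: [-0.707, -0.021, 0.021, 0.707]
ft_force: [0.7, -0.6, -2.3]
gripper_width: 22.8
```

>>> jog_arm --moves '[[[0, 1, -0.5], [0, 0, 0], 12], [[-0.1, 2, -0.5], [0, 0, 0], 12], [[-0.2, 2.5, -0.5], [0, 0, 0], 12], [[-0.2, 3, -0.5], [0, 0, 0], 12], [[-0.2, 3, -0.5], [0, 0, 0], 12]]'

```text
time: 13.75
tool_pos: [517.5, 9.3, 83.7]
tcp_rot: [-0.707, -0.021, 0.021, 0.707]
ft_force: [-0.3, 0.4, -2.9]
gripper_width: 22.9
```

>>> jog_arm --moves '[[[0, 1, 0], [0, 0, 0], 12], [[-0.1, 2, 0], [0, 0, 0], 12], [[-0.2, 3, 0], [0, 0, 0], 12], [[-0.2, 3, 0], [0, 0, 0], 12], [[-0.2, 3, 0], [0, 0, 0], 12]]'

```text
time: 14.25
tool_pos: [517.3, 12.3, 83.7]
tcp_rot: [0.707, 0.021, -0.021, -0.707]
ft_force: [0.3, -0.1, -2.4]
gripper_width: 22.8
```

>>> jog_arm --moves '[[[0, 0.5, 0], [0, 0, 0], 12], [[0, 1, 0], [0, 0, 0], 12], [[-0.1, 1.5, 0], [0, 0, 0], 12], [[-0.1, 2, 0], [0, 0, 0], 12], [[-0.1, 2, 0], [0, 0, 0], 12]]'

```text
time: 14.75
tool_pos: [517.3, 13.4, 83.8]
tcp_rot: [0.707, 0.022, -0.021, -0.706]
ft_force: [-0.3, -7.7, -2.2]
gripper_width: 23.0
```

Contact at the expected depth. Release, then retreat.

>>> jog_arm --moves '[[[0, -1.5, -0.5], [0, 0, 0], 20], [[0, -1.5, -0.5], [0, 0, 0], 40], [[0, -1.5, -0.5], [0, 0, 0], 40], [[0, -1.5, -0.5], [0, 0, 0], 40], [[0, -1.5, 5], [0, 0, 0], 40]]'

```text
time: 15.25
tool_pos: [516.8, 13.0, 88.5]
tcp_rot: [-0.707, -0.021, 0.022, 0.707]
ft_force: [-0.3, -0.3, 0.3]
gripper_width: 39.6
```

>>> jog_arm --moves '[[[0, 0, 15], [0, 0, 0], 40], [[0, 0, 40], [0, 0, 0], 40], [[0, 0, 75], [0, 0, 0], 40], [[0, -10, 115], [0, 0, 0], 40], [[0, -20, 140], [0, 0, 0], 40]]'

```text
time: 15.75
tool_pos: [518.0, -7.1, 232.0]
tcp_rot: [0.707, 0.023, -0.02, -0.707]
ft_force: [0.3, -0.0, -1.2]
gripper_width: 40.0
```

```bash
python3 - <<'E'
from h import *
for n in("top","scene"): shot(n,n+"10")
o,R=st()
q=cv2.imread("pics/scene10.png")[180:320,230:380]
cv2.imwrite("pics/c10.png",cv2.resize(q,None,fx=4,fy=4,interpolation=cv2.INTER_CUBIC))
for nm,p in(("thick",[lw(-160,-38,82)]),("slim",[lw(-180,38,77)])): print(nm,((proj("scene",p)-[230,180])*4).round(0))
E
```

```text
t 15.85 tcp [519.3  -7.9 232.9] loader [-141.1   37.7  232.9] jawyaw 3.4 tooly [ 0.007 -0.    -1.   ] F [ 1.9 -0.1 -1. ] w 40.2 q [-0.02  0.19  1.87 -0.    1.08 -0.08]
thick [[329. 348.]]
slim [[231. 291.]]
```

View pics/c10.png

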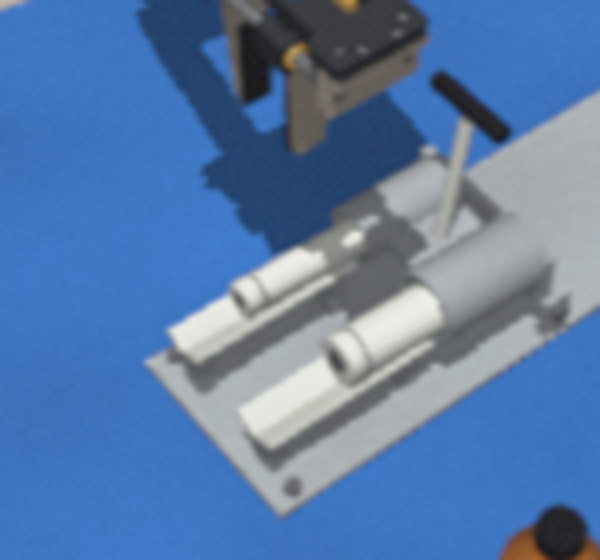

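>>> jog_arm --moves '[[[15, 20, 0], [0, 0, 0], 30], [[30, 50, 0], [0, 0, 0], 30], [[33, 73, -20], [0, 0, 0], 30], [[33, 73, -42], [0, 0, 0], 30], [[33, 73, -42], [0, 0, 0], 30]]'

```text
time: 16.35
tool_pos: [547.8, 66.5, 183.4]
tcp_rot: [0.707, 0.02, -0.024, -0.707]
ft_force: [-0.1, -0.9, 0.3]
gripper_width: 29.8
```

```bash
python3 - <<'E'
from h import *
shot("scene","scene11")
o,R=st()
q=cv2.imread("pics/scene11.png")[150:300,250:400]
cv2.imwrite("pics/c11.png",cv2.resize(q,None,fx=4,fy=4,interpolation=cv2.INTER_CUBIC))
E
```

```text
t 16.4 tcp [548.6  66.1 185. ] loader [-69.1   4.1 185. ] jawyaw 3.5 tooly [-0.004 -0.    -1.   ] F [-0.3 -0.2  0.9] w 30.1 q [0.12 0.3  1.84 0.   1.01 0.06]
```

View pics/c11.png

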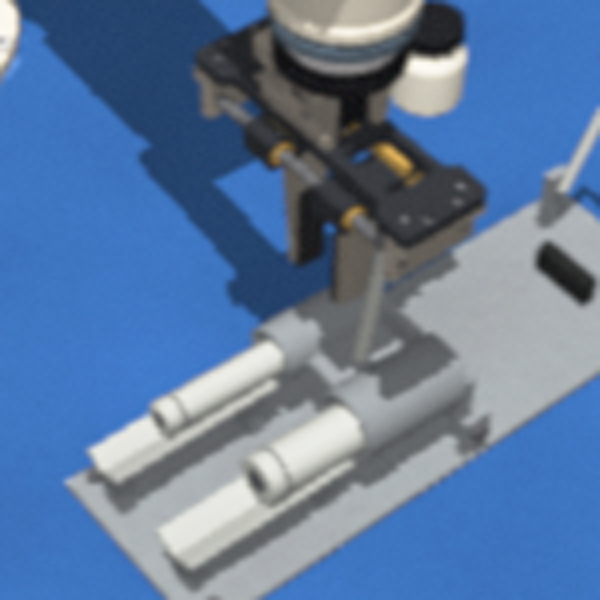

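>>> jog_arm --moves '[[[4, 5, 5], [0, 0, 0], 30], [[3.5, 10, 5], [0, 0, 0], 30], [[3, 16, 5], [0, 0, 0], 30], [[2.5, 22, 5], [0, 0, 0], 30], [[2, 28, 6], [0, 0, 0], 30]]'

```text
time: 16.9
tool_pos: [552.1, 94.3, 193.0]
tcp_rot: [-0.707, -0.021, 0.021, 0.707]
ft_force: [-0.2, -0.7, 0.1]
gripper_width: 30.3
```

```bash
python3 - <<'E'
from h import *
o,R=st()
E
```

```text
t 16.9 tcp [552.1  94.3 193. ] loader [-41.1  -1.1 193. ] jawyaw 3.4 tooly [ 0.  0. -1.] F [-0.2 -0.7  0.1] w 30.3 q [0.17 0.3  1.82 0.   1.03 0.11]
```

>>> jog_arm --moves '[[[-0.5, 5, 0], [0, 0, 0], 30], [[-1, 10, 0], [0, 0, 0], 30], [[-1.3, 15, 1], [0, 0, 0], 30], [[-1.6, 20, 1], [0, 0, 0], 30], [[-2, 25, 1], [0, 0, 0], 30]]'

```text
time: 17.4
tool_pos: [550.6, 118.4, 194.3]
tcp_rot: [0.707, 0.022, -0.021, -0.706]
ft_force: [-0.1, -5.7, 4.8]
gripper_width: 30.0
```

```bash
python3 - <<'E'
from h import *
shot("scene","scene12")
o,R=st()
q=cv2.imread("pics/scene12.png")[150:300,250:400]
cv2.imwrite("pics/c12.png",cv2.resize(q,None,fx=4,fy=4,interpolation=cv2.INTER_CUBIC))
E
```

```text
t 17.45 tcp [550.6 119.1 194.2] loader [-16.3  -1.1 194.2] jawyaw 3.5 tooly [ 0.001 -0.001 -1.   ] F [-0.  -4.   4.7] w 30.0 q [ 0.21  0.3   1.81 -0.    1.03  0.15]
```

View pics/c12.png

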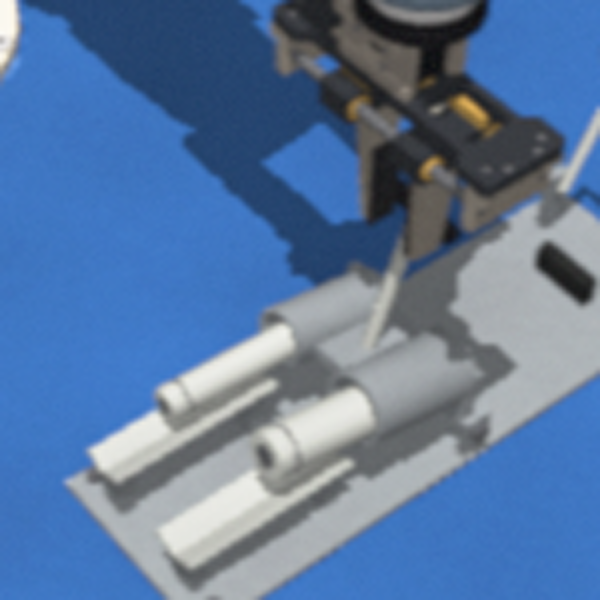

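>>> jog_arm --moves '[[[-0.5, 8, 0], [0, 0, 0], 30], [[-1, 16, 0], [0, 0, 0], 30], [[-1.5, 24, -1], [0, 0, 0], 30], [[-2, 32, -3], [0, 0, 0], 30], [[-2.4, 40, -5], [0, 0, 0], 30]]'

```text
time: 17.95
tool_pos: [547.8, 159.3, 188.6]
tcp_rot: [0.707, 0.021, -0.021, -0.707]
ft_force: [0.1, -3.4, 3.8]
gripper_width: 29.8
```

>>> jog_arm --moves '[[[-0.5, 8, -3], [0, 0, 0], 30], [[-0.9, 15, -6], [0, 0, 0], 30], [[-1.4, 23, -9], [0, 0, 0], 30], [[-1.8, 30, -13], [0, 0, 0], 30], [[-2.2, 36, -16], [0, 0, 0], 30]]'

```text
time: 18.45
tool_pos: [545.3, 195.6, 172.1]
tcp_rot: [-0.707, -0.021, 0.021, 0.707]
ft_force: [1.3, -1.8, 2.5]
gripper_width: 29.9
```

```bash
python3 - <<'E'
from h import *
shot("scene","scene13")
o,R=st()
q=cv2.imread("pics/scene13.png")[150:300,250:400]
cv2.imwrite("pics/c13.png",cv2.resize(q,None,fx=4,fy=4,interpolation=cv2.INTER_CUBIC))
E
```

```text
t 18.5 tcp [545.1 196.2 171.7] loader [ 61.   -0.3 171.7] jawyaw 3.5 tooly [-0.001  0.    -1.   ] F [ 1.1 -0.6 -0.1] w 30.0 q [0.34 0.35 1.79 0.   1.   0.28]
```

View pics/c13.png

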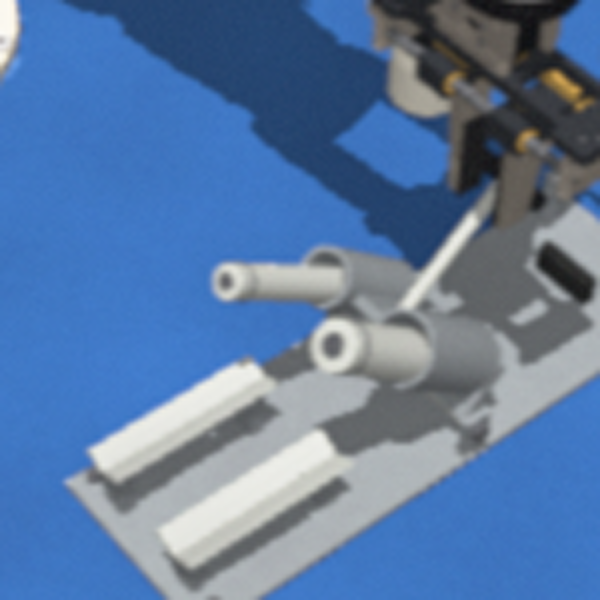

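>>> jog_arm --moves '[[[-0.4, 6, -3], [0, 0, 0], 30], [[-0.7, 12, -7], [0, 0, 0], 30], [[-1.1, 18, -12], [0, 0, 0], 30], [[-1.4, 24, -17], [0, 0, 0], 30], [[-1.8, 30, -22], [0, 0, 0], 30]]'

```text
time: 19.0
tool_pos: [543.8, 225.5, 150.2]
tcp_rot: [-0.707, -0.021, 0.021, 0.707]
ft_force: [-0.1, -2.1, 0.7]
gripper_width: 29.9
```

>>> jog_arm --moves '[[[-0.3, 5, -5], [0, 0, 0], 30], [[-0.6, 10, -11], [0, 0, 0], 30], [[-0.9, 15, -17], [0, 0, 0], 30], [[-1.2, 20, -24], [0, 0, 0], 30], [[-1.5, 25, -32], [0, 0, 0], 30]]'

```text
time: 19.5
tool_pos: [542.3, 250.3, 118.1]
tcp_rot: [-0.707, -0.021, 0.021, 0.707]
ft_force: [0.0, -0.7, 1.0]
gripper_width: 29.6
```

```bash
python3 - <<'E'
from h import *
shot("scene","scene14")
o,R=st()
q=cv2.imread("pics/scene14.png")[120:300,270:450]
cv2.imwrite("pics/c14.png",cv2.resize(q,(600,600),interpolation=cv2.INTER_CUBIC))
E
```

```text
t 19.55 tcp [541.6 250.6 116.8] loader [115.5  -0.  116.8] jawyaw 3.4 tooly [-0.001 -0.    -1.   ] F [-0.9 -0.5 -1.1] w 30.3 q [0.43 0.45 1.79 0.   0.9  0.37]
```

View pics/c14.png

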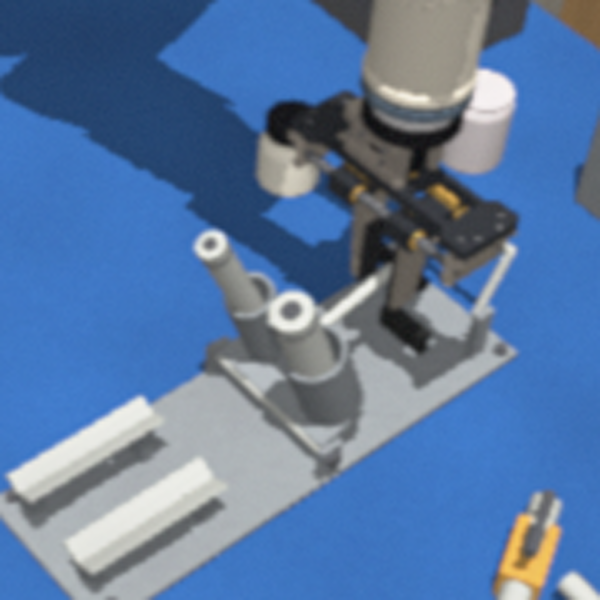

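>>> jog_arm --moves '[[[0, 0, 10], [0, 0, 0], 30], [[0, 0, 30], [0, 0, 0], 30], [[0, 0, 60], [0, 0, 0], 30], [[-1, 10, 90], [0, 0, 0], 10], [[-3, 50, 95], [0, 0, 0], 0]]'

```text
time: 20.05
tool_pos: [541.5, 298.7, 218.8]
tcp_rot: [-0.706, -0.022, 0.018, 0.707]
ft_force: [0.5, -0.1, 0.1]
gripper_width: 16.0
```

>>> jog_arm --moves '[[[-3, 45, 0], [0, 0, 0], 0], [[-6, 90, 0], [0, 0, 0], 0], [[-7.5, 125, 0], [0, 0, 0], 0], [[-7.5, 125, 0], [0, 0, 0], 0], [[-7.5, 125, 0], [0, 0, 0], 0]]'

```text
time: 20.55
tool_pos: [531.5, 425.2, 214.2]
tcp_rot: [0.707, 0.022, -0.022, -0.707]
ft_force: [-0.6, -0.7, 0.8]
gripper_width: 0.7
```

```bash
python3 - <<'E'
from h import *
for n in("top","scene"): shot(n,n+"15")
o,R=st()
q=cv2.imread("pics/scene15.png")[100:300,270:470]
cv2.imwrite("pics/c15.png",cv2.resize(q,(600,600),interpolation=cv2.INTER_CUBIC))
q=cv2.imread("pics/top15.png")[190:290,150:350]
cv2.imwrite("pics/c15b.png",cv2.resize(q,(800,400),interpolation=cv2.INTER_CUBIC))
E
```

```text
t 20.65 tcp [531.9 423.8 214.1] loader [288.9  -0.8 214.1] jawyaw 3.4 tooly [ 0. -0. -1.] F [1.8 0.3 0.5] w 0.5 q [ 0.67  0.46  1.53 -0.    1.16  0.61]
```

View pics/c15.png

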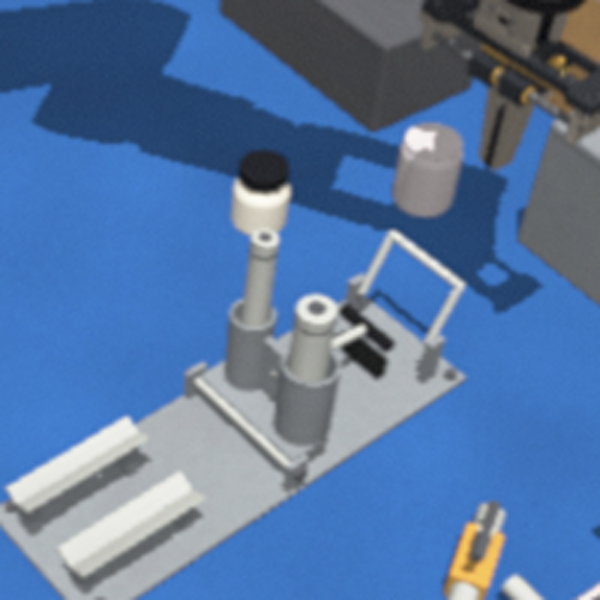

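View pics/c15b.png

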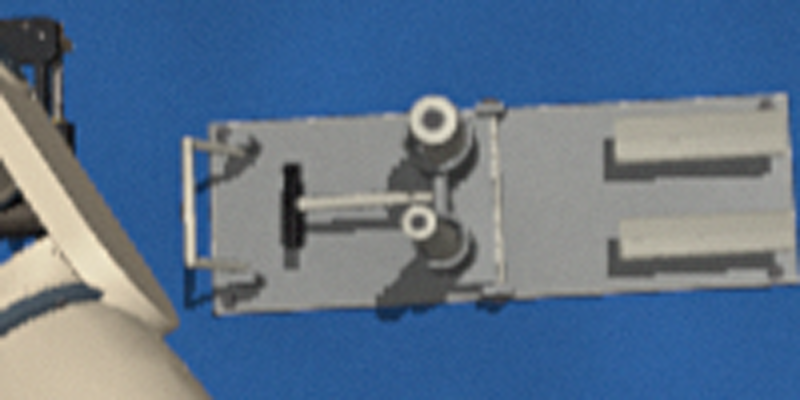

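```bash
python3 - <<'E'
from h import *
for z in(95,100,105): print(z,wl(onz("top",[[197,240.8]],z)[0]).round(1), wl(onz("scene",[[270+427/3,100+260/3]],z)[0]).round(1))
for j in(0,.1,.2,.3,.35): print(j,190+65*np.sin(.7-j),50+65*np.cos(.7-j))
E
```

```text
95 [221.1   1.8  95. ] [233.8   4.8  95. ]
100 [220.1   2.4 100. ] [229.2   1.6 100. ]
105 [219.1   3.1 105. ] [224.7  -1.6 105. ]
0 231.87414967044992 99.71474217349174
0.1 226.7017607706773 103.64681496912908
0.2 221.1626600092732 107.04286652287422
0.3 215.31219225006228 109.86896461018753
0.35 212.28835748460435 111.05922633507963
```

>>> jog_arm --moves '[[[1, -17, -20], [0, 0, 0], 0], [[2, -34, -50], [0, 0, 0], 0], [[2, -34, -85], [0, 0, 0], 0], [[2, -34, -97], [0, 0, 0], 0], [[2, -34, -97], [0, 0, 0], 0]]'

```text
time: 21.15
tool_pos: [533.2, 389.3, 115.4]
tcp_rot: [0.707, 0.02, -0.022, -0.706]
ft_force: [0.5, -0.0, -0.3]
gripper_width: 0.3
```

>>> jog_arm --moves '[[[0.6, -10, 0], [0, 0, 0], 0], [[1.2, -20, 0], [0, 0, 0], 0], [[1.8, -30, 0], [0, 0, 0], 0], [[2.4, -40, 0], [0, 0, 0], 0], [[3, -50, 0], [0, 0, 0], 0]]'

```text
time: 21.65
tool_pos: [537.2, 340.1, 117.5]
tcp_rot: [-0.707, -0.022, 0.021, 0.707]
ft_force: [0.3, 0.2, 1.3]
gripper_width: 0.4
```

```bash
python3 - <<'E'
from h import *
shot("scene","scene16")
o,R=st()
q=cv2.imread("pics/scene16.png")[100:300,270:470]
cv2.imwrite("pics/c16.png",cv2.resize(q,(600,600),interpolation=cv2.INTER_CUBIC))
E
```

```text
t 21.7 tcp [537.  338.6 117.1] loader [203.6  -0.8 117.1] jawyaw 3.4 tooly [ 0.    -0.001 -1.   ] F [ 0.7 -0.9  0.2] w 0.3 q [ 0.56  0.5   1.71 -0.    0.94  0.5 ]
```

View pics/c16.png

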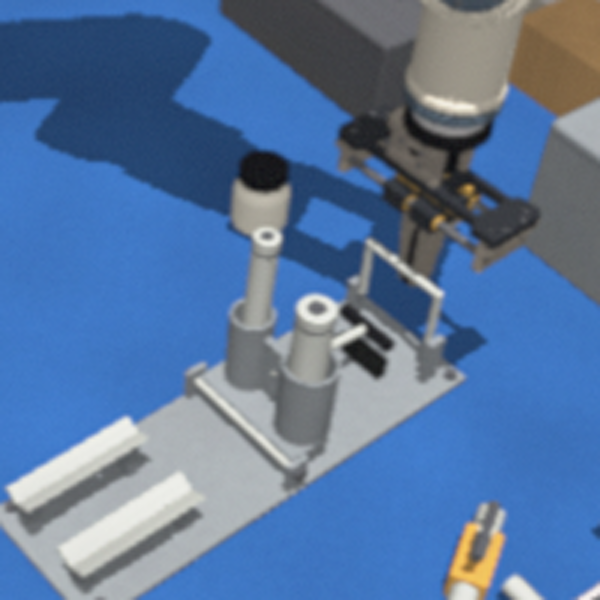

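>>> jog_arm --moves '[[[0.6, -10, 0], [0, 0, 0], 0], [[1.2, -20, -2], [0, 0, 0], 0], [[1.8, -30, -6], [0, 0, 0], 0], [[2.4, -40, -12], [0, 0, 0], 0], [[2.8, -46, -15], [0, 0, 0], 0]]'

```text
time: 22.2
tool_pos: [539.3, 294.1, 100.6]
tcp_rot: [-0.707, -0.021, 0.021, 0.707]
ft_force: [-0.0, 9.2, -8.0]
gripper_width: 0.4
```

>>> jog_arm --moves '[[[0, 8, 10], [0, 0, 0], 0], [[0, 8, 30], [0, 0, 0], 0], [[0, 0, 50], [0, 0, 0], 0], [[0, 0, 50], [0, 0, 0], 0], [[0, 0, 50], [0, 0, 0], 0]]'

```text
time: 22.7
tool_pos: [539.7, 295.1, 152.1]
tcp_rot: [-0.707, -0.022, 0.021, 0.707]
ft_force: [-0.7, 0.0, -0.0]
gripper_width: 0.4
```

```bash
python3 - <<'E'
from h import *
for n in("top","scene"): shot(n,n+"17")
o,R=st()
q=cv2.imread("pics/scene17.png")[100:300,270:470]
cv2.imwrite("pics/c17.png",cv2.resize(q,(600,600),interpolation=cv2.INTER_CUBIC))
E
```

```text
t 22.8 tcp [539.1 294.9 151. ] loader [159.8  -0.2 151. ] jawyaw 3.5 tooly [-0.001 -0.001 -1.   ] F [ 0.5  0.3 -0.1] w 0.9 q [ 0.5   0.43  1.73 -0.    0.98  0.44]
```

View pics/c17.png

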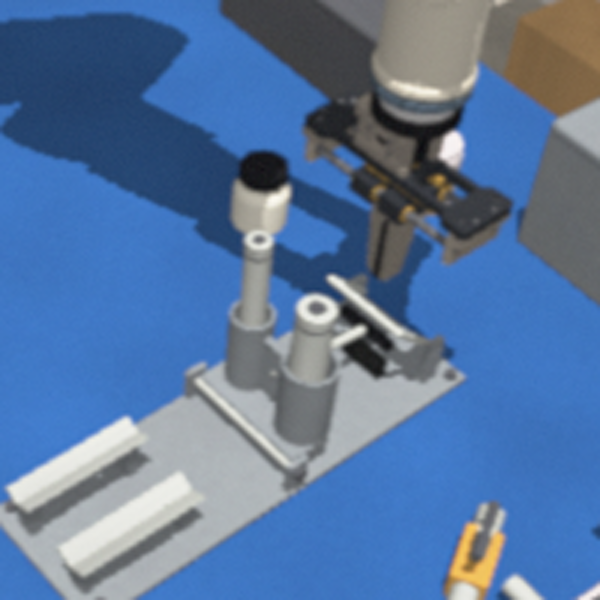

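```bash
python3 - <<'E'
from h import *
for n in ("scene",):
  for u,v in ((328,277),(410,337)):
    for z in(85,95,105): print((u,v),z,wl(onz(n,[[270+u/3,100+v/3]],z)[0]).round(1))
for a in(.4,.6,.8,1.0):print(a+.7,(190-65*np.sin(a)).round(1),(50+65*np.cos(a)).round(1))
E
```

```text
(328, 277) 85 [150.6  52.1  85. ]
(328, 277) 95 [142.6  45.3  95. ]
(328, 277) 105 [134.5  38.4 105. ]
(410, 337) 85 [156.4 -50.9  85. ]
(410, 337) 95 [148.3 -56.5  95. ]
(410, 337) 105 [140.1 -62.2 105. ]
1.1 164.7 109.9
1.2999999999999998 153.3 103.6
1.5 143.4 95.3
1.7 135.3 85.1
```

>>> jog_arm --moves '[[[1.2, -20, 0], [0, 0, 0], 0], [[1.2, -21, -15], [0, 0, 0], 0], [[1.2, -21, -28], [0, 0, 0], 0], [[1.3, -22, -36], [0, 0, 0], 0], [[1.4, -24, -42], [0, 0, 0], 0]]'

```text
time: 23.3
tool_pos: [540.5, 270.3, 108.3]
tcp_rot: [0.707, 0.021, -0.022, -0.706]
ft_force: [-0.0, -1.9, 2.8]
gripper_width: 0.6
```

>>> jog_arm --moves '[[[0.1, -2, -4], [0, 0, 0], 0], [[0.2, -4, -8], [0, 0, 0], 0], [[0.3, -5, -11], [0, 0, 0], 0], [[0.3, -5, -13], [0, 0, 0], 0], [[0.3, -5, -14], [0, 0, 0], 0]]'

```text
time: 23.8
tool_pos: [541.4, 265.8, 96.4]
tcp_rot: [0.707, 0.021, -0.021, -0.707]
ft_force: [-3.1, -4.2, 14.4]
gripper_width: 0.3
```

```bash
python3 - <<'E'
from h import *
for n in("scene",): shot(n,n+"18")
o,R=st()
q=cv2.imread("pics/scene18.png")[120:270,320:470]
cv2.imwrite("pics/c18.png",cv2.resize(q,(600,600),interpolation=cv2.INTER_CUBIC))
E
```

```text
t 23.85 tcp [541.4 265.8  96.5] loader [130.7  -0.7  96.5] jawyaw 3.5 tooly [ 0. -0. -1.] F [-3.4 -2.7  9.7] w 0.1 q [ 0.45  0.48  1.79 -0.    0.87  0.39]
```

View pics/c18.png

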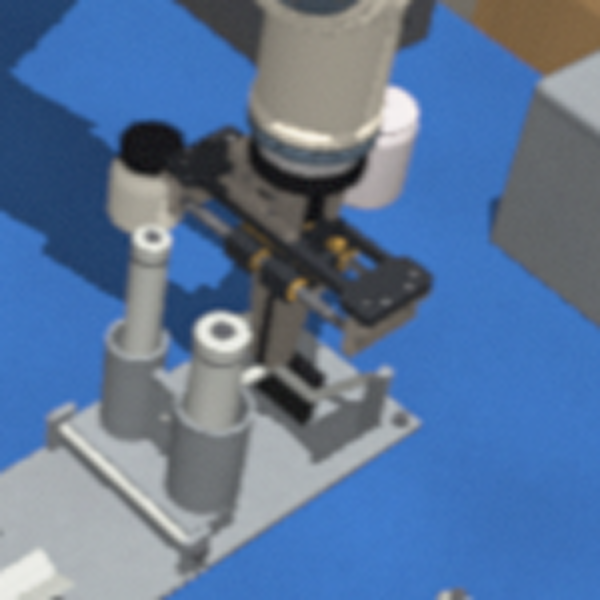

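>>> jog_arm --moves '[[[0, 0, -1], [0, 0, 0], 0], [[0, 0, -1], [0, 0, 0], 0], [[0, 0, -1], [0, 0, 0], 0], [[0, 0, 10], [0, 0, 0], 0], [[0, 0, 30], [0, 0, 0], 0]]'

```text
time: 24.35
tool_pos: [540.6, 265.8, 125.4]
tcp_rot: [0.707, 0.021, -0.022, -0.707]
ft_force: [1.3, 0.5, 0.4]
gripper_width: 0.7
```

>>> jog_arm --moves '[[[0, 5, 40], [0, 0, 0], 0], [[0, 30, 80], [0, 0, 0], 0], [[0, 70, 110], [0, 0, 0], 0], [[0, 115, 120], [0, 0, 0], 0], [[0, 150, 130], [0, 0, 0], 0]]'

```text
time: 24.85
tool_pos: [541.5, 418.6, 258.0]
tcp_rot: [-0.706, -0.022, 0.02, 0.708]
ft_force: [0.2, -0.4, 0.5]
gripper_width: 0.4
```

>>> jog_arm --moves '[[[0, 0, 0], [0, 0, 0], 0], [[0, 0, 0], [0, 0, 0], 0], [[0, 0, 0], [0, 0, 0], 0], [[0, 0, 0], [0, 0, 0], 0], [[0, 0, 0], [0, 0, 0], 0]]'

```text
time: 25.35
tool_pos: [541.4, 414.7, 255.5]
tcp_rot: [0.707, 0.021, -0.021, -0.707]
ft_force: [0.5, -0.3, 0.3]
gripper_width: 0.6
```

```bash
python3 - <<'E'
from h import *
for n in("scene","top"): shot(n,n+"19")
o,R=st()
q=cv2.imread("pics/scene19.png")[120:270,300:450]
cv2.imwrite("pics/c19.png",cv2.resize(q,(600,600),interpolation=cv2.INTER_CUBIC))
for y in(44,-44):
  print("locked bar end expected",((proj("scene",[lw(128,y,70)])-[300,120])*4).round(0))
for nm,p in(("thick top",lw(35,-38,190)),("slim top",lw(35,38,210))): print(nm,((proj("scene",[p])-[300,120])*4).round(0))
E
```

```text
t 25.45 tcp [541.5 415.1 255.6] loader [279.7  -9.8 255.6] jawyaw 3.4 tooly [-0. -0. -1.] F [ 0.3 -0.7  0.6] w 0.4 q [ 0.65  0.43  1.48 -0.    1.24  0.59]
locked bar end expected [[299. 324.]]
locked bar end expected [[387. 397.]]
thick top [[301. 327.]]
slim top [[222. 236.]]
```

View pics/c19.png

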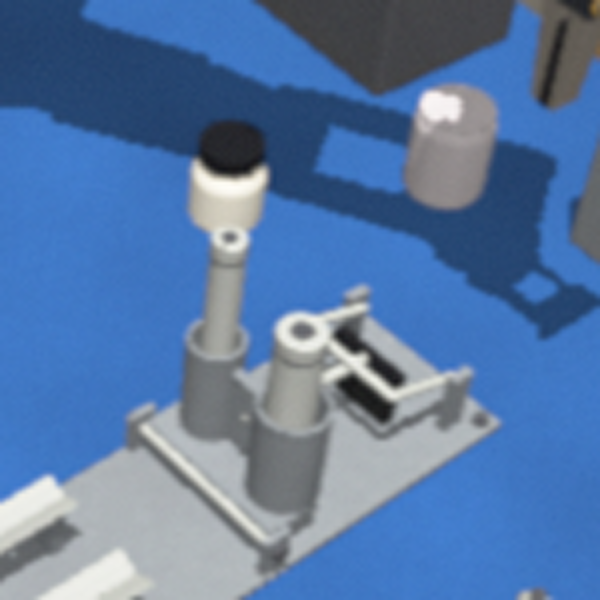

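View pics/top19.png

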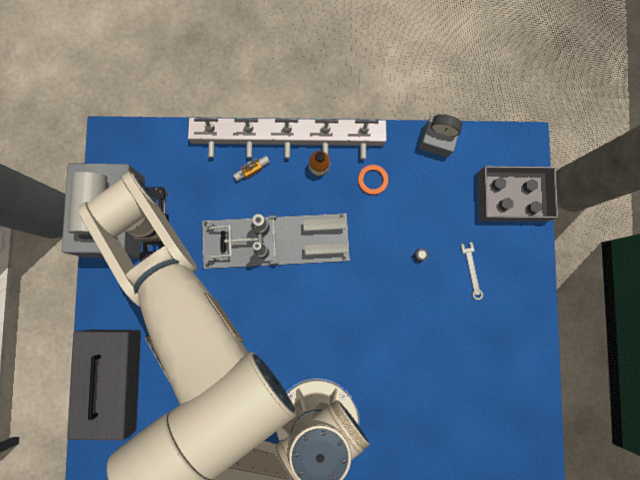

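The bail's right end is at zoom (390,400), against (387,397) expected when locked. The tube tops are at (302,328) and (230,238), within a few pixels of the values for tubes standing home. Bystanders look unmoved and the arm is clear, so I'm handing in.

```bash
python3 - <<'E'
from plant import sign_off
print(sign_off())
E
```

```text
the job is handed in; nothing more can be done
None
```

I finished the job and handed it in at about 25.5 s of the 70 s allowed. `sign_off` reports no verdict, so the result is my own reading of the last images.

- **Tubes:** I laid both tubes in line with their channels and pushed each in until it met the cup floor, at about 8 N. The final picture shows the tube tops within about 8 zoomed pixels (2 image pixels) of where full depth puts them.
- **Cup:** I pushed the lever over with the open fingers either side of its stem, and the cup settled upright.
- **Bail:** I swung the bail over the lever and pressed it down to its stop, at 10–14 N. Its bar end is within about 4 zoomed pixels (1 image pixel) of the locked position.
- **Bystanders and arm:** No bystander visibly moved; I compared the pictures by eye and did not measure positions. The arm ended clear of everything, with wrist force near zero.

Two things disagreed or were not measured:
- **Cameras:** The two camera views put the loader about 5 mm apart. I used a value between them and checked it against the measured tool position; both insertions met the floor within about 1 mm of the predicted depth.
- **Joint angles:** I could not read the cup and bail angles directly, only infer them from the images and contact forces.

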